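# Hang the rinsed tube basket on the drip stand

### The arm

A 6-joint arm with a two-finger parallel gripper is mounted at the origin on the work surface. World frame = base frame: x ahead of the robot, y to its left, z up, the work surface at z = 0. Lengths are in m, angles in degrees, forces in N, time in s.
With the tool pointing down it reaches from about 0.375 to 0.75 m from the base axis. Payload 9 kg.
Tool frame: the origin (TCP) lies where the fingers leave the gripper's body, on its centre line; the fingertips stand 73 mm ahead of it and the grasp point (between the pads) lies 54 mm ahead of it (robot.tip_reach is the distance from the TCP to the fingertips, in m); z points along the fingers, y is the direction in which the jaws open and shut (so a half turn about z gives the same grasp; the last joint's range is limited). The gripper opens to 85 mm and grips with 20 to 120 N. Pads are 22 mm wide; open, the fingers measure 114 mm over their backs; the gripper's body (76 mm by 85 mm) begins 54 mm behind the grasp point. The pads swing forward as they close: fully open they stand 13 mm farther back than shut.
Start: joints at [-80.598, 5.964, 5.575, 89.605, 0, 77.527], TCP at [0.224, -0.557, 0.304] pointing down, gripper open.
Joint ranges: [-171.21, 171.21], [-48.23, 106.86], [-62.78, 66.21], [-105.2, 120.99], [-86.42, 89.51], [-180, 180]. Speed limits (degrees/s): [127.2, 127.2, 147.25, 180, 180, 180].

### API

Orientations are given as [roll, pitch, yaw] about the fixed x, y, z axes, in that order (R = Rz(yaw) Ry(pitch) Rx(roll)).
In Python, from plant import robot gives the robot as it stands. Calls block until the motion is done:
- robot.move_pose(position, orientation): joint-space move of the TCP to a pose.
- robot.line_to(position, vel=0.15, rotation=None, guard=None): straight line of the TCP; rotation=None keeps the orientation; vel is the mean speed in m/s. With guard (N) it stops when the force on the tool has changed by that much, and returns True; else False.
- robot.goto_joints(angles): joint-space move.
- robot.set_gripper(opening): finger opening in m; the grip force is fixed at half the most; returns when the fingers have stopped.
- robot.pause(seconds).
- robot.ik(position, orientation): joint angles nearest the present ones, or None.
- robot.observe(): the state.
- robot.grab_frame(name): name is "side" or "top" or "wrist"; returns the picture (384x512x3 uint8, blue, green, red); there is no depth.
- robot.get_calibration(name): a dict with "vertical_fov" (degrees; the focal length in pixels is half the picture's height over the tangent of half this angle, whatever the lens; pixels are square), "cx", "cy" (the principal point, pixels), "rvec" (rotation vector, rad) and "tvec" (3), from world to camera coordinates, as OpenCV has them. Camera axes: x right, y down, z forward; pixel columns grow to the right and rows downward; lengths in m; the calibration is good to about 2 mm. A picture is of the moment at which its call begins: read the wrist's pose just before it. get_calibration takes no time and is no camera call; for the wrist camera it gives the pose at the moment of the call.
A pose or a line that the arm cannot do raises robot.IKError and nothing moves.
- robot.job_done(): hands the job in, once; it reports no verdict.
The state is a dict: "time": time; "q": joint angles; "qvel": joint speeds; "joint_torque": joint torques, N m; "tool_pos": TCP position; "tcp_rot": TCP orientation; "ft_force": force on the tool from outside, world axes, zero at the start; "torque": the same for the moment, N m; "gripper_width": finger opening in m.
Only numpy, scipy, OpenCV 4.12 (cv2) and the standard library are available. Lean on these libraries where they do the work, as an engineer would, in place of code of your own. Each camera call takes 0.05 s, during which the arm holds its last target.

### The job

The wire basket of rinsed sample tubes has to hang up to drip dry. Swing its bail, which is lying down against the rim, up until it stands upright while the basket still stands on the bench; then lift the basket, hang it with the bend in the middle of the bail in the crook of the drip stand's hook, and let go so that it hangs free and upright above the tray and has stopped swinging. Keep the basket level enough that every tube stays in it, and do not knock or shift the bottle, the beaker or the wash bottle standing round the work.

Things in the scene. Friction and masses are not known exactly. Their poses are not given: they have to be found in the camera images.
- basket: Loose stainless wire basket with tubes, 90 mm (its x) by 110 mm (its y) by 72 mm high, walls solid to the touch, up to 0.75 kg in all. Origin: centre of its underside; z up. A swing bail pivots at both short ends about the line x = 0, z = 72 mm (rim height), parallel to y. At the start the bail lies on the -x side, turned roughly away from the robot. Tube caps reach 11 mm above the rim.
- bail (a joint): Bail angle: 0 = lying level at rim height over the basket's -x side, 1.57 = upright, 3.14 = level over the +x side. Starts between 0 and 0.25. The pivots are stiff (0.035 N m, about 1 N at the crossbar), so it stays where it is left. 6 mm steel rod: arms at y = +/-60 mm, crossbar parallel to y, 58 mm from the pivot line: lying, it runs 13 mm outside the wall with free space under it.
- bail_notch (a point): Peak of the bend in the middle of the bail's crossbar, on the axis of the 6 mm rod. It is a V-shaped kink, 20 mm wide, whose peak stands 10 mm further out than the crossbar, so this point lies 68 mm from the pivot line (140 mm above the basket's underside with the bail upright).
- bail_left (a point): Middle of the grip sleeve on the basket's +y side of the crossbar, on its axis: 30 mm from the middle of the bail, 58 mm from the pivot line (130 mm above the underside with the bail upright). The sleeve is 9 mm in diameter and runs from 16 to 44 mm off the middle.
- bail_right (a point): The same for the sleeve on the basket's -y side.
- stand: Drip stand, fixed to the bench: base plate 190 x 150 x 6 mm, low white tray (rim 20 mm high), and a post 82 mm behind the hook's crook, along the stand's +x. Origin: on the bench straight below the crook; z up. The hook opens upward; its tip is on the -x side, roughly towards the robot. Post: 18 mm tube with a 28 mm collar up to 160 mm high, rod above; clamped, its height varies between starts.
- hook_seat (a point): Lowest point of the hook's rubber-dipped crook, on the axis of its 8 mm round rod, 195 to 240 mm above the bench; axes as the stand's. The hook's rod rises 12 mm towards the post (30 mm behind this point, level from there; the post's top is 16 mm above this point). With the bail hung, bail_notch lies about 10 mm above this point.
- hook_tip (a point): Top end of the hook's upturned tip: 21 mm in front of hook_seat (its -x) and 28 mm above it. The bail must pass over this.
- bottle: Loose round lab bottle with screw cap, 86 mm diameter, 180 mm high, 0.6 kg. Origin: centre of its underside. Bystander. One of the three bystanders stands between basket and stand, the other two on the outer sides.
- beaker: Loose glass beaker, 74 mm diameter at the rim, 95 mm high. Origin: centre of its underside. Bystander.
- washbottle: Loose white wash bottle with bent spout, 74 mm diameter, 175 mm high with its spout. Origin: centre of its underside. Bystander.
- tube1: Loose capped sample tube, 14 mm diameter (cap 16 mm), 80 mm long, standing in one of the basket's 12 cells. Origin: centre of its underside; its place in the basket: x 28, y 13 mm.
- tube2: Loose capped sample tube, 14 mm diameter (cap 16 mm), 80 mm long, standing in one of the basket's 12 cells. Origin: centre of its underside; its place in the basket: x -28, y -39 mm.
- tube3: Loose capped sample tube, 14 mm diameter (cap 16 mm), 80 mm long, standing in one of the basket's 12 cells. Origin: centre of its underside; its place in the basket: x 0, y 39 mm.
- tube4: Loose capped sample tube, 14 mm diameter (cap 16 mm), 80 mm long, standing in one of the basket's 12 cells. Origin: centre of its underside; its place in the basket: x 28, y -39 mm.
- tube5: Loose capped sample tube, 14 mm diameter (cap 16 mm), 80 mm long, standing in one of the basket's 12 cells. Origin: centre of its underside; its place in the basket: x -28, y 39 mm.
Not all that is in view belongs to the job. Leave any green look-alike of the basket alone. There is more than one size of the stand; the one meant has the size given above.

How it is judged:
By the outcome, as a careful person would: the job done as asked, in the order asked, and still so for the second after the job is handed in, with the robot touching nothing.
It also fails if it takes over 67 s, if anything falls off the work surface, if the arm or the gripper's body presses on something with over 40 N, if the wrist force passes 120 N, or if a joint passes its speed limit or range.

## Working session

There is one attempt and no reset: what is moved stays moved. The work goes in short steps, each a Python script; the robot and the scene stay as the last script left them, time stands still between calls to the robot, and variables do not carry over. Pictures are saved under pics/ and viewed, and the job is handed in when it is done.

```bash
ls; mkdir -p pics
python3 - <<'E'
from plant import robot
import cv2
for n in ["side","top","wrist"]:
    c=robot.get_calibration(n); print(n,{k:(v if not hasattr(v,'tolist') else v.tolist()) for k,v in c.items()})
    cv2.imwrite(f"pics/a_{n}.png",robot.grab_frame(n))
print(robot.observe())
E
```

```text
pics
side {'vertical_fov': 46.30571833179234, 'cx': 248.25277429638027, 'cy': 194.60904891331958, 'rvec': [2.1371914742587728, -0.33575535742169843, 0.15124138474514043], 'tvec': [-0.45966233217721086, 0.22418857929074223, 1.5295472608600702]}
top {'vertical_fov': 43.28300456848174, 'cx': 251.62511870783194, 'cy': 188.0761427918262, 'rvec': [2.161374997646868, -2.1572787068675674, 0.12363299403116315], 'tvec': [0.015459118030015435, 0.4817232160430436, 1.786688021369917]}
wrist {'vertical_fov': 63.30746743670548, 'cx': 253.34466375956126, 'cy': 188.98445680070546, 'rvec': [-2.400545363479822, 1.6228657637824826, 0.23109675710652755], 'tvec': [-0.6000905342026334, -0.03802598830399382, 0.37822065867625837]}
{'time': 0.15, 'q': array([-8.05980800e+01,  5.99141975e+00,  5.53953944e+00,  8.96053873e+01,
       -5.61117738e-05,  7.75274426e+01]), 'qvel': array([-0.06087706,  0.00154205,  0.08855426, -0.0893229 ,  0.02544371,
        0.05892373]), 'joint_torque': array([ 3.17613492e-03, -5.57355237e+01,  5.04007745e+01,  1.22878316e-02,
       -2.30659252e-04,  4.07162602e-06]), 'tool_pos': array([ 0.22353136, -0.55661954,  0.30331574]), 'tcp_rot': array([-1.79944072e+02, -1.23134168e-02,  2.18744714e+01]), 'ft_force': array([ 0.00569289,  0.47148902, -0.77371392]), 'torque': array([0.00418876, 0.02815146, 0.00126689]), 'gripper_width': 0.08532316281031116}
```

View pics/a_side.png

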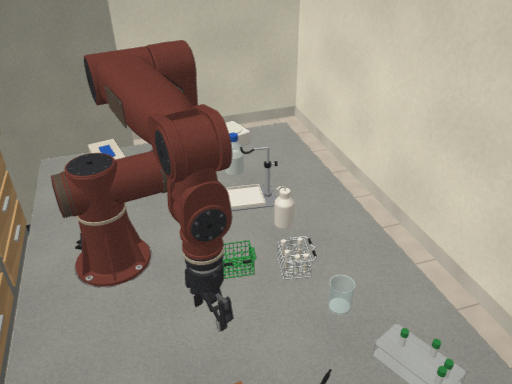

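View pics/a_top.png

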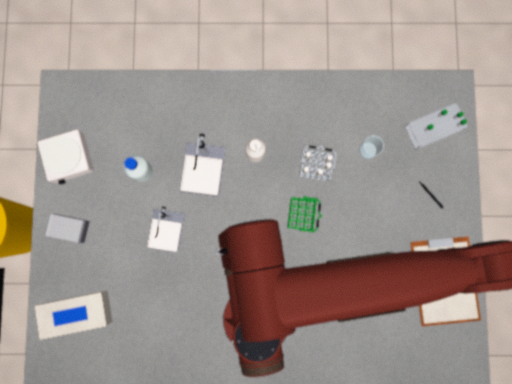

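View pics/a_wrist.png

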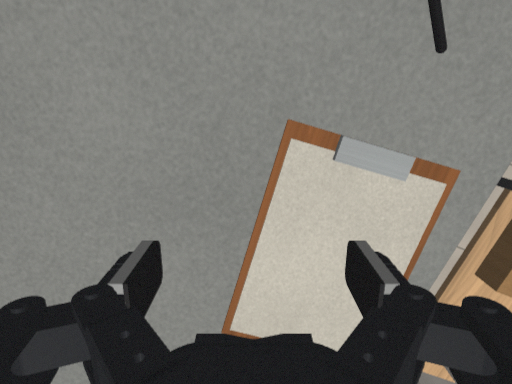

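```bash
cat > h.py <<'E'
from plant import robot
import numpy as np, cv2
def cal(n):
    c=robot.get_calibration(n); f=192/np.tan(np.radians(c['vertical_fov'])/2)
    K=np.array([[f,0,c['cx']],[0,f,c['cy']],[0,0,1]]); R=cv2.Rodrigues(np.array(c['rvec'],float))[0]; t=np.array(c['tvec'],float).ravel()
    return K,R,t
def ray(c,uv):
    K,R,t=c; d=R.T@np.linalg.inv(K)@np.array([uv[0],uv[1],1.]); return -R.T@t,d
def onplane(c,uv,z):
    o,d=ray(c,uv); return o+d*(z-o[2])/d[2]
def proj(c,p):
    K,R,t=c; q=K@(R@np.array(p,float)+t); return q[:2]/q[2]
def tri(obs):
    A=np.zeros((3,3));b=np.zeros(3);L=[]
    for c,uv in obs:
        o,d=ray(c,uv); d=d/np.linalg.norm(d); P=np.eye(3)-np.outer(d,d); A+=P;b+=P@o; L.append((o,P))
    x=np.linalg.solve(A,b); return x,[round(1000*np.linalg.norm(P@(x-o)),1) for o,P in L]
E
python3 - <<'E'
from h import *
T=cal("top");S=cal("side")
print("topcam",-T[1].T@T[2],"side",-S[1].T@S[2])
for n,uv,z in [("basket",(318,163),.07),("green",(305,214),.07),("wash",(256,150),.1),("beaker",(371,147),.05),("bottle",(131,163),.18),("stand base",(202,172),.0),("small",(165,232),0)]:
    print(n,onplane(T,uv,z).round(3))
for n,pts in [("big",[(187,142),(224,143),(219,195),(181,192)]),("sm",[(155,209),(185,209),(179,251),(148,249)])]:
    p=[onplane(T,u,.01)[:2] for u in pts]; print(n,[round(np.linalg.norm(p[i]-p[i-1]),3) for i in range(4)])
i=cv2.imread("pics/a_top.png");cv2.imwrite("pics/a_t2.png",cv2.resize(i[110:260,120:400],None,fx=2.8,fy=2.8,interpolation=cv2.INTER_CUBIC))
i=cv2.imread("pics/a_side.png");cv2.imwrite("pics/a_s2.png",cv2.resize(i[120:320,200:370],None,fx=3,fy=3,interpolation=cv2.INTER_CUBIC))
E
```

```text
topcam [0.26882894 0.01042719 1.83089394] side [ 0.11946866 -1.23834844  1.02629683]
basket [ 0.57  -0.228  0.07 ]
green [ 0.382 -0.178  0.07 ]
wash [0.613 0.001 0.1  ]
beaker [ 0.635 -0.43   0.05 ]
bottle [0.55  0.433 0.18 ]
stand base [0.547 0.206 0.   ]
small [0.318 0.343 0.   ]
big [np.float64(0.194), np.float64(0.142), np.float64(0.201), np.float64(0.144)]
sm [np.float64(0.151), np.float64(0.113), np.float64(0.158), np.float64(0.116)]
```

View pics/a_t2.png

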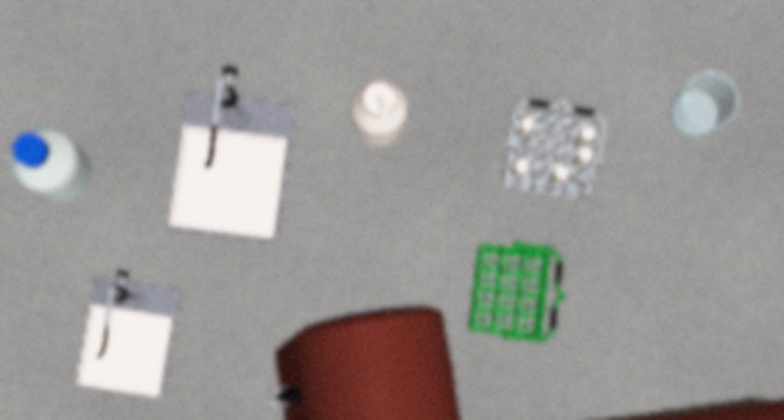

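View pics/a_s2.png

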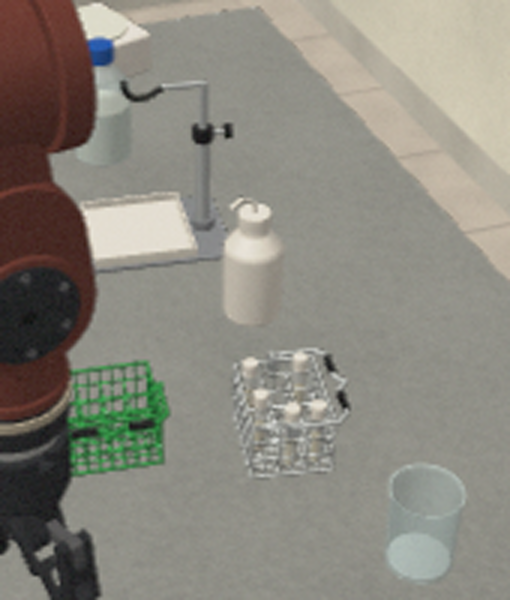

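Basket candidates in the top view are the steel one at (318,163) and the green one at (305,214). I choose steel, since green is the look-alike. Stand candidates are the large one at (202,165), about 197x143 mm, and the small one at (165,230), about 155x115 mm. I choose the large one, because its base plate matches 190x150. The bystanders are the wash bottle at (256,150) between basket and stand, the beaker at (371,147) and the bottle at (137,165). Next I'll get wrist close-ups.

Run:
```python
from h import *
W=cal("wrist"); o=robot.observe()
from scipy.spatial.transform import Rotation as R_
Rt=R_.from_euler('xyz',o['tcp_rot'],degrees=True).as_matrix()
print("cam in tool",Rt.T@(-W[1].T@W[2]-o['tool_pos']), "axis in tool",(Rt.T@W[1].T[:,2]).round(3), "camx", (Rt.T@W[1].T[:,0]).round(3))
# tilt feasibility at bar near (0.628,-0.235)
q0=o['q']
bar=np.array([.615,-.25,.08]); 
for ph in (-10,0,10):
  for th in (0,20,30,40,50,60,-20,-40,-60):
    for f in (0,1):
      z=R_.from_euler('z',ph,degrees=True).apply([-np.sin(np.radians(th)),0,-np.cos(np.radians(th))])
      y=R_.from_euler('z',ph,degrees=True).apply([-np.cos(np.radians(th)),0,np.sin(np.radians(th))])*(1-2*f)
      M=np.stack([np.cross(y,z),y,z],1); e=R_.from_matrix(M).as_euler('xyz',degrees=True)
      q=robot.ik(bar-0.066*z,e); print(ph,th,f,None if q is None else np.round(q,0))
```

```text
cam in tool [ 6.92940199e-02  7.68507080e-05 -7.07498422e-02] axis in tool [-0.28   0.001  0.96 ] camx [ 0.     1.    -0.002]
-10 0 0 [ -33.   19.    3.   75.    0. -113.]
-10 0 1 [-33.  19.   3.  75.   0.  67.]
-10 20 0 [ -30.   47.   38.  100.   -7. -109.]
-10 20 1 [-30.  47.  38. 100.  -7.  71.]
-10 30 0 None
-10 30 1 None
-10 40 0 None
-10 40 1 None
-10 50 0 None
-10 50 1 None
-10 60 0 None
-10 60 1 None
-10 -20 0 [ -38.   -5.  -24.   53.    9. -116.]
-10 -20 1 [-38.  -5. -24.  53.   9.  64.]
-10 -40 0 [ -43.  -25.  -49.   31.   20. -116.]
-10 -40 1 [-43. -25. -49.  31.  20.  64.]
-10 -60 0 None
-10 -60 1 None
0 0 0 [ -33.   19.    3.   75.    0. -123.]
0 0 1 [-33.  19.   3.  75.   0.  57.]
0 20 0 [ -29.   45.   36.   98.  -10. -118.]
0 20 1 [-29.  45.  36.  98. -10.  62.]
0 30 0 [ -27.   64.   61.  114.  -13. -114.]
0 30 1 [-27.  64.  61. 114. -13.  66.]
0 40 0 None
0 40 1 None
0 50 0 None
0 50 1 None
0 60 0 None
0 60 1 None
0 -20 0 [ -39.   -3.  -22.   55.   12. -127.]
0 -20 1 [-39.  -3. -22.  55.  12.  53.]
0 -40 0 [ -46.  -20.  -44.   35.   27. -128.]
0 -40 1 [-46. -20. -44.  35.  27.  52.]
0 -60 0 None
0 -60 1 None
10 0 0 [ -33.   19.    3.   75.    0. -133.]
10 0 1 [-33.  19.   3.  75.   0.  47.]
10 20 0 [ -28.   43.   33.   96.  -12. -126.]
10 20 1 [-28.  43.  33.  96. -12.  54.]
10 30 0 [ -26.   59.   54.  110.  -17. -122.]
10 30 1 [-26.  59.  54. 110. -17.  58.]
10 40 0 None
10 40 1 None
10 50 0 None
10 50 1 None
10 60 0 None
10 60 1 None
10 -20 0 [ -40.   -0.  -19.   58.   15. -139.]
10 -20 1 [-40.  -0. -19.  58.  15.  41.]
10 -40 0 [ -48.  -14.  -38.   41.   33. -141.]
10 -40 1 [-48. -14. -38.  41.  33.  39.]
10 -60 0 [ -55.  -20.  -54.   20.   52. -137.]
10 -60 1 [-55. -20. -54.  20.  52.  43.]
```

```bash
cat >> h.py <<'E'
from scipy.spatial.transform import Rotation as R_
def ori(yaw,th):
    "tool for f=0: tool y in the vertical plane turned by yaw (deg) from world x; th tilt toward robot"
    c,s=np.cos(np.radians(th)),np.sin(np.radians(th)); r=R_.from_euler('z',yaw,degrees=True)
    z=r.apply([-s,0,-c]); y=r.apply([-c,0,s]); M=np.stack([np.cross(y,z),y,z],1)
    return R_.from_matrix(M).as_euler('xyz',degrees=True), z
def snap(n,f):
    i=robot.grab_frame(n); cv2.imwrite("pics/"+f,i); return i
E
python3 - <<'E'
from h import *
print(onplane(cal("top"),(312.9,146.8),.08),onplane(cal("top"),(328.9,149.6),.08))
e,z=ori(-10,0); robot.move_pose([.58,-.26,.33],e); robot.pause(.2)
W=cal("wrist"); snap("wrist","b_w.png"); np.save("Wb.npy",np.array(W,dtype=object),allow_pickle=True)
snap("top","b_t.png"); snap("side","b_s.png"); print(robot.observe()['time'],robot.observe()['q'].round(1))
i=cv2.imread("pics/b_t.png");cv2.imwrite("pics/b_t2.png",cv2.resize(i[110:260,120:400],None,fx=2.8,fy=2.8,interpolation=cv2.INTER_CUBIC))
i=cv2.imread("pics/b_s.png");cv2.imwrite("pics/b_s2.png",cv2.resize(i[120:320,200:370],None,fx=3,fy=3,interpolation=cv2.INTER_CUBIC))
E
```

```text
[ 0.62889253 -0.20891053  0.08      ] [ 0.61850751 -0.26757123  0.08      ]Traceback (most recent call last):
  File "<stdin>", line 4, in <module>
ValueError: could not broadcast input array from shape (3,3) into shape (3,)
```

View pics/b_w.png

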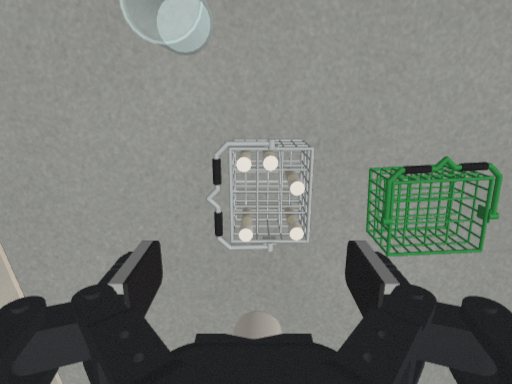

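Run:
```python
from h import *
import pickle
pickle.dump(cal("wrist"),open("Wb.pkl","wb"))
snap("top","b_t.png"); snap("side","b_s.png"); print(robot.observe()['time'],robot.observe()['q'].round(1))
i=cv2.imread("pics/b_t.png");cv2.imwrite("pics/b_t2.png",cv2.resize(i[110:260,120:400],None,fx=2.8,fy=2.8,interpolation=cv2.INTER_CUBIC))
i=cv2.imread("pics/b_s.png");cv2.imwrite("pics/b_s2.png",cv2.resize(i[120:320,200:370],None,fx=3,fy=3,interpolation=cv2.INTER_CUBIC))
i=cv2.imread("pics/b_w.png");cv2.imwrite("pics/b_w2.png",cv2.resize(i[130:260,200:330],None,fx=4.5,fy=4.5,interpolation=cv2.INTER_CUBIC))
```

```text
3.3333 [ -35.9   12.8   15.9   93.    -0.  -115.9]
```

View pics/b_s2.png

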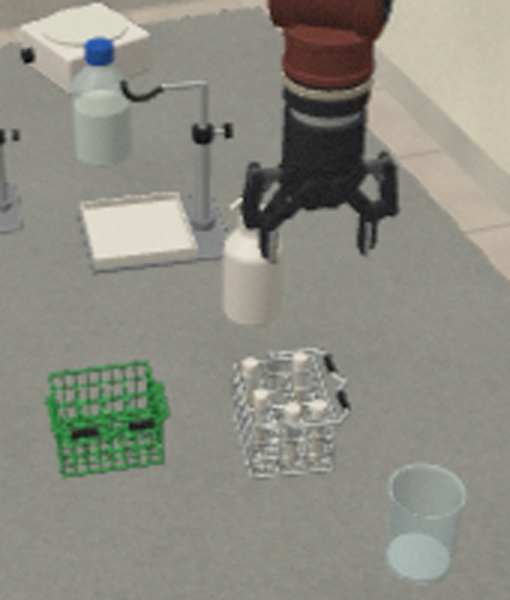

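View pics/b_t2.png

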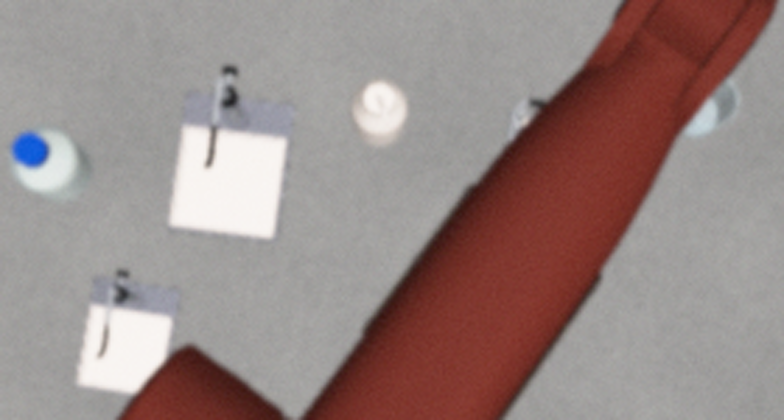

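View pics/b_w2.png

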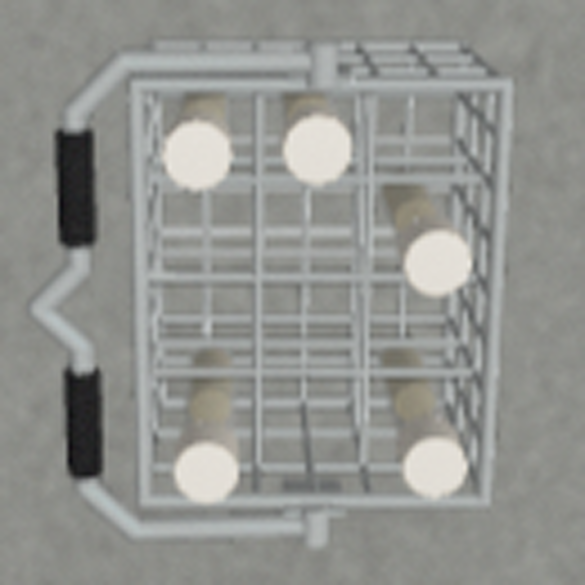

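Run:
```python
from h import *
import pickle
W=pickle.load(open("Wb.pkl","rb"));S=cal("side");T=cal("top")
c=[onplane(W,u,.072) for u in [(230,148.2),(313.8,148.2),(308.9,241.1),(231.8,241.1)]]
for p in c: print(p.round(4))
print("ctr",np.mean(c,0).round(4),[round(np.linalg.norm(c[i]-c[i-1]),4) for i in range(4)])
print(np.degrees([np.arctan2(*(c[0]-c[1])[[1,0]]),np.arctan2(*(c[3]-c[2])[[1,0]]),np.arctan2(*(c[3]-c[0])[[1,0]])-np.pi/2,np.arctan2(*(c[2]-c[1])[[1,0]])-np.pi/2]).round(1))
for n,w,s in [("left(-y)",(216.9,171.6),(315,253.3)),("right(+y)",(218.4,223.8),(310,241))]:
    print(n,tri([(W,w),(S,s)]), [onplane(W,w,h).round(4) for h in (.072,.08,.09)])
# rough stand post/hook: tri from top & side
print("hooktip",tri([(T,(120+208/2.8,110+166/2.8)),(S,(200+123/3,120+84/3))]))
print("bend/post top",tri([(T,(120+229/2.8,110+72/2.8)),(S,(200+205/3,120+83/3))]))
```

```text
[ 0.5992 -0.2857  0.072 ]
[ 0.5118 -0.2703  0.072 ]
[ 0.5304 -0.1643  0.072 ]
[ 0.6181 -0.1798  0.072 ]
ctr [ 0.5649 -0.225   0.072 ] [np.float64(0.1076), np.float64(0.0887), np.float64(0.1076), np.float64(0.089)]
[-10.  -10.  -10.1  -9.9]
left(-y) (array([ 0.618992  , -0.26586156,  0.08005749]), [np.float64(2.4), np.float64(2.4)]) [array([ 0.6181, -0.2633,  0.072 ]), array([ 0.6168, -0.2649,  0.08  ]), array([ 0.6152, -0.267 ,  0.09  ])]
right(+y) (array([ 0.62811274, -0.20827947,  0.08272216]), [np.float64(1.4), np.float64(1.4)]) [array([ 0.6289, -0.2035,  0.072 ]), array([ 0.6274, -0.2066,  0.08  ]), array([ 0.6255, -0.2105,  0.09  ])]
hooktip (array([0.52098916, 0.20688095, 0.23591852]), [np.float64(1.0), np.float64(1.0)])
bend/post top (array([0.62945999, 0.18548898, 0.23059212]), [np.float64(6.0), np.float64(6.0)])
```

Run:
```python
from h import *
import pickle
e,z=ori(-10,0); robot.move_pose([.57,.19,.42],e); robot.pause(.2)
pickle.dump(cal("wrist"),open("Wc.pkl","wb")); i=snap("wrist","c_w.png"); print(robot.observe()['time'],robot.observe()['q'].round(1))
```

```text
5.2667 [  5.9  10.   22.2 102.2  -0.  -74. ]
```

View pics/c_w.png

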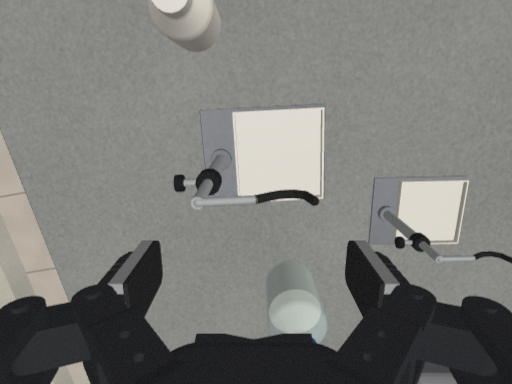

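Run:
```python
from h import *
i=cv2.imread("pics/c_w.png");cv2.imwrite("pics/c_w2.png",cv2.resize(i[95:225,190:335],None,fx=5,fy=4.6,interpolation=cv2.INTER_CUBIC))
```

```text
(no output)
```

View pics/c_w2.png

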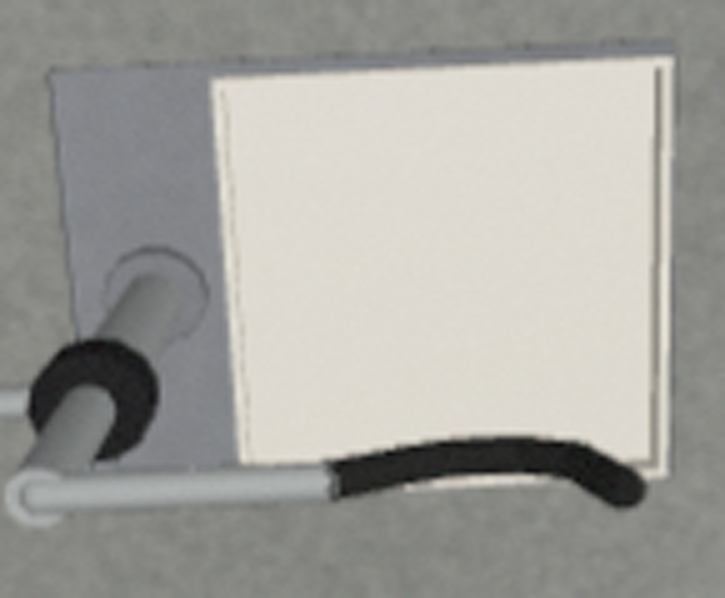

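Run:
```python
from h import *
import pickle
W=pickle.load(open("Wc.pkl","rb"));S=cal("side");T=cal("top")
foot=onplane(W,(221.4,158.5),.006)
a=onplane(W,(200,110.7),.006);b=onplane(W,(325,104.1),.006);print("edge yaw",np.degrees(np.arctan2(*(a-b)[[1,0]])),np.linalg.norm(a-b))
tip=tri([(W,(315.6,201.5)),(T,(120+208/2.8,110+166/2.8)),(S,(200+123/3,120+84/3))])
print("foot",foot,"tip",tip, "tip wrist-side",tri([(W,(315.6,201.5)),(S,(200+123/3,120+84/3))]))
pt=tri([(W,(197.4,203)),(S,(200+205/3,120+83/3))]);print("posttop",pt)
for z in (.22,.225,.23,.235,.24): print(z,onplane(W,(197.4,203),z).round(4),"tip",onplane(W,(315.6,201.5),z+.012).round(4), np.linalg.norm(onplane(W,(315.6,201.5),z+.012)-onplane(W,(197.4,203),z)).round(4))
```

```text
edge yaw -7.13726979913754 0.18833626267613335
foot [0.62159932 0.19850778 0.006     ] tip (array([0.52026063, 0.20843025, 0.23654564]), [np.float64(3.1), np.float64(1.5), np.float64(2.4)]) tip wrist-side (array([0.52060405, 0.21054319, 0.23516098]), [np.float64(2.5), np.float64(2.5)])
posttop (array([0.6248947 , 0.19837927, 0.22293464]), [np.float64(2.8), np.float64(2.8)])
0.22 [0.6228 0.1998 0.22  ] tip [0.5178 0.2129 0.232 ] 0.1065
0.225 [0.6216 0.1983 0.225 ] tip [0.5186 0.2111 0.237 ] 0.1045
0.23 [0.6204 0.1968 0.23  ] tip [0.5193 0.2093 0.242 ] 0.1025
0.235 [0.6191 0.1953 0.235 ] tip [0.5201 0.2075 0.247 ] 0.1005
0.24 [0.6179 0.1938 0.24  ] tip [0.5208 0.2056 0.252 ] 0.0985
```

```bash
cat >> h.py <<'E'
C0=np.array([.565,-.225,.072]); YB=-10.
def bar(al,s=.029,r=.058,C=C0,yaw=YB):
    "point on the crossbar; s towards world +y, al rad"
    m=R_.from_euler('z',yaw,degrees=True); return C+m.apply([r*np.cos(al),s,r*np.sin(al)])
E
python3 - <<'E'
from h import *
print(robot.tip_reach)
B=bar(.15); print(B)
for th in (20,22,25,28): print(th,robot.ik(B-.065*ori(YB,th)[1],ori(YB,th)[0]))
e,z=ori(YB,22)
# check path feasibility
for d in (0,25,55,60):
    e2,z2=ori(YB,22-d); p=bar(.15+np.radians(d))-.065*z2; print(d,p.round(3),robot.ik(p,e2))
robot.set_gripper(.022)
p=B-.065*z
robot.move_pose(p-.09*z+np.array([0,0,.06]),e); robot.line_to(p-.03*z,vel=.15)
robot.pause(.1); snap("side","d_s.png"); snap("wrist","d_w.png")
print(robot.observe()['time'],robot.observe()['gripper_width'],robot.observe()['ft_force'])
i=cv2.imread("pics/d_s.png");cv2.imwrite("pics/d_s2.png",cv2.resize(i[180:300,240:370],None,fx=4.6,fy=4.6,interpolation=cv2.INTER_CUBIC))
E
```

```text
0.0726
[ 0.62651326 -0.20639908  0.08066741]
20 [ -26.96194546   46.22106562   37.34309731  100.31693305   -5.7264879
 -105.99286087]
22 [ -26.74951259   49.65290429   41.77875524  103.27655416   -6.19756876
 -105.59133838]
25 [ -26.44600788   55.28620095   49.21425071  108.02365593   -6.87179779
 -104.97768854]
28 [ -26.16021011   61.92554438   58.27367836  113.4015398    -7.50803759
 -104.35154966]
0 [ 0.65  -0.211  0.141] [ -26.74951259   49.65290429   41.77875524  103.27655416   -6.19756876
 -105.59133838]
25 [ 0.614 -0.204  0.169] [ -30.31978846   11.9762581    -1.93087969   73.27924512    1.04136004
 -110.29421364]
55 [ 0.561 -0.195  0.178] [ -37.6122722   -28.464085    -43.66965204   44.87646479   14.6215007
 -113.68586655]
60 [ 0.551 -0.193  0.177] [ -39.20532047  -35.65078962  -50.44783307   40.91029542   17.48200815
 -113.77350857]Traceback (most recent call last):
  File "<stdin>", line 11, in <module>
plant.IKError: the arm cannot take that pose within its joint ranges
```

Run:
```python
from h import *
o=robot.observe();print(o['time'],o['gripper_width'],o['tool_pos'])
B=bar(.15,.022)
for th in (18,20,22):
    e,z=ori(YB,th); p=B-.065*z
    print(th,[robot.ik(p+np.array([dx,0,dz]),e) is not None for dx,dz in [(0,0),(0,.02),(0,.04),(0,.06),(-.02,.06),(-.02,.1)]])
```

```text
5.8917 0.02194074194829795 [0.5699843  0.19004505 0.4199789 ]
18 [True, True, True, True, True, True]
20 [True, True, True, True, True, True]
22 [True, True, True, True, True, True]
```

Run:
```python
from h import *
robot.set_gripper(.017)
B=bar(.15,.022)
e0,_=ori(YB,0); robot.move_pose([.58,-.20,.30],e0)
e,z=ori(YB,22); p=B-.065*z
robot.move_pose(p+np.array([0,0,.035]),e)
robot.pause(.1); snap("side","d_s.png"); snap("wrist","d_w.png")
o=robot.observe();print(o['time'],o['gripper_width'],o['ft_force'],o['tool_pos']-p)
i=cv2.imread("pics/d_s.png");cv2.imwrite("pics/d_s2.png",cv2.resize(i[180:300,240:370],None,fx=4.6,fy=4.6,interpolation=cv2.INTER_CUBIC))
S=cal("side"); tip=B-.065*z+np.array([0,0,.035])+.0726*z
print((proj(S,tip)-[240,180])*4.6,(proj(S,B)-[240,180])*4.6)
```

```text
8.7833 0.01736905878916215 [ 0.98502064 -0.39138778  0.7550668 ] [ 0.00023367 -0.00019714  0.03716259]
[317.27824942 257.36475983] [319.06287202 287.7976401 ]
```

View pics/d_s2.png

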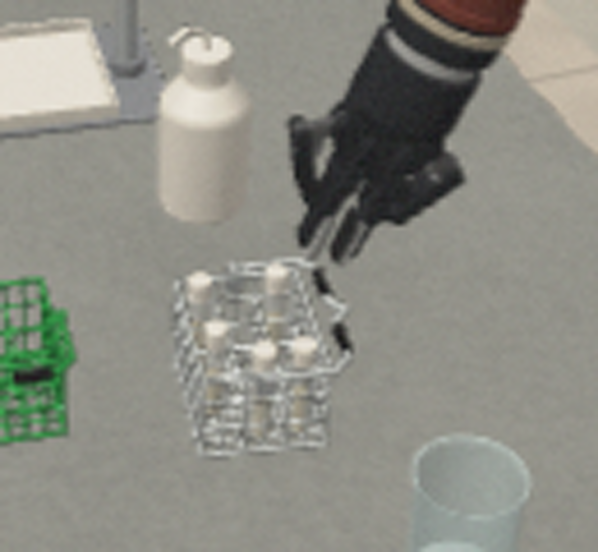

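View pics/d_w.png

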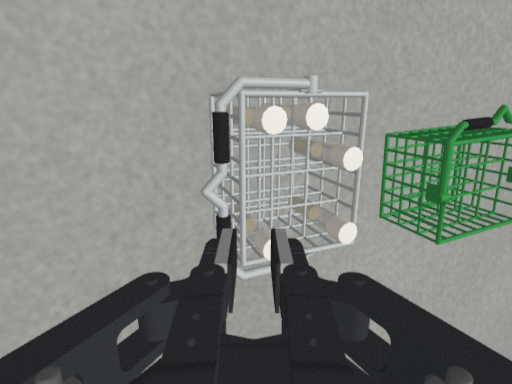

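Run:
```python
from h import *
B=bar(.15,.022); e,z=ori(YB,22); p=B-.065*z
print(robot.line_to(p,vel=.05,guard=4)); robot.pause(.1); snap("side","e_s.png"); snap("wrist","e_w.png")
o=robot.observe();print(o['time'],o['gripper_width'],o['ft_force'],o['tool_pos']-p)
i=cv2.imread("pics/e_s.png");cv2.imwrite("pics/e_s2.png",cv2.resize(i[180:300,240:370],None,fx=4.6,fy=4.6,interpolation=cv2.INTER_CUBIC))
```

```text
True
9.5583 0.017189254036858694 [ 1.52811563 -0.61065249  6.6599325 ] [-4.49663219e-05  4.75748721e-05  5.57319600e-03]
```

View pics/e_s2.png

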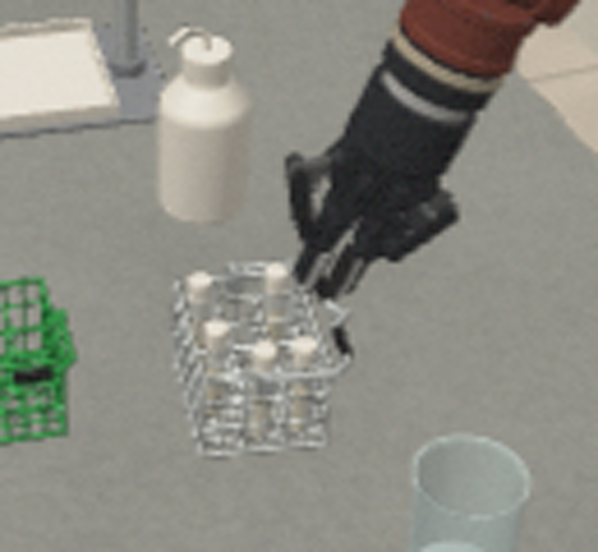

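View pics/e_w.png

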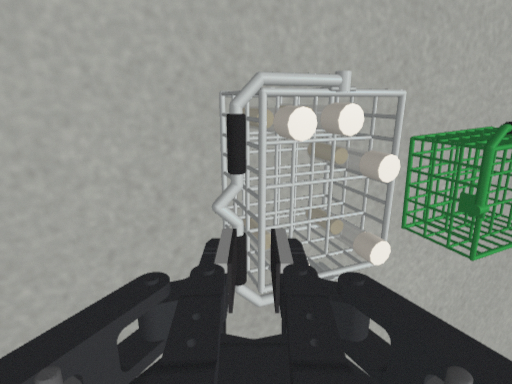

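Run:
```python
from h import *
W=cal("wrist")
for a in (0,.08,.15): print(a,[proj(W,bar(a,s)).round(1) for s in (-.044,-.016,.016,.044)],proj(W,bar(a,0,.068)).round(1))
print("rim", [proj(W,C0+R_.from_euler('z',YB,degrees=True).apply([x,y,0])).round(1) for x,y in [(.045,-.055),(.045,.055),(-.045,-.055),(-.045,.055)]])
i=cv2.imread("pics/e_w.png");cv2.imwrite("pics/e_w2.png",cv2.resize(i[60:310,190:420],None,fx=2.4,fy=2.4,interpolation=cv2.INTER_CUBIC))
```

```text
0 [array([237.1, 112.1]), array([238. , 171.2]), array([238.9, 231.8]), array([239.5, 279.6])] [219.1 204.8]
0.08 [array([240.9, 112.5]), array([241.6, 173.2]), array([242.3, 235.3]), array([242.8, 284.1])] [222.8 208.3]
0.15 [array([245. , 112.8]), array([245.5, 175. ]), array([246. , 238.3]), array([246.4, 288. ])] [226.8 211.3]
rim [array([263.1,  87.4]), array([261.5, 291.9]), array([407.4,  89.4]), array([384.9, 261.9])]
```

View pics/e_w2.png

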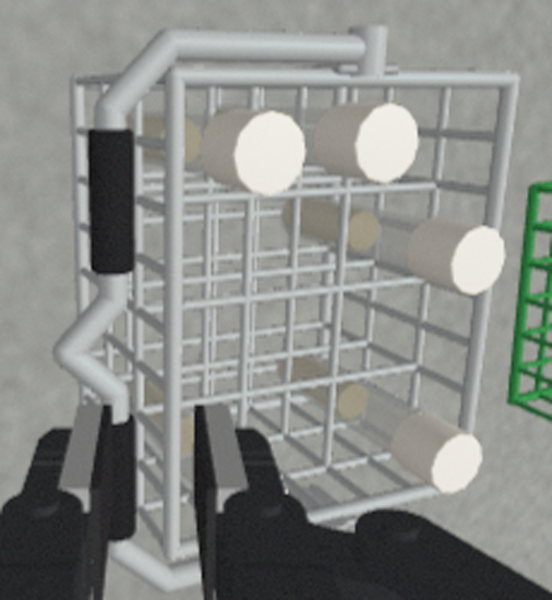

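Run:
```python
from h import *
W=cal("wrist"); o=robot.observe(); M=R_.from_euler('xyz',o['tcp_rot'],degrees=True).as_matrix()
for r in (.066,.070,.0726): print(r,[proj(W,o['tool_pos']+M@np.array([x,sy*.0086,r])).round(1) for sy in (1,-1) for x in (.011,-.011)])
for th in (26,28,30,31,32):
    e,z=ori(YB,th); p=bar(0,.022)-.069*z
    print(th,[robot.ik(p+np.array([dx,0,dz]),e) is not None for dx,dz in [(0,0),(0,.01),(0,.02),(0,.03)]],robot.ik(p,e))
```

```text
0.066 [array([268.4, 232.5]), array([267.8, 273.6]), array([232.1, 232.5]), array([233. , 273.6])]
0.07 [array([268. , 229.1]), array([267.4, 269.3]), array([232.7, 229.1]), array([233.5, 269.3])]
0.0726 [array([267.8, 227. ]), array([267.2, 266.6]), array([233., 227.]), array([233.8, 266.7])]
26 [True, True, True, True] [ -26.7917933    58.36858117   53.01709105  109.67807891   -7.27565202
 -105.17478405]
28 [True, True, True, True] [ -26.59646573   63.15216337   59.63775922  113.48710012   -7.70628051
 -104.74361167]
30 [False, False, False, False] None
31 [False, False, False, False] None
32 [False, False, False, False] None
```

Run:
```python
from h import *
e,z=ori(YB,28); p=bar(0,.022)-.0665*z
pa=p-.015*z; print(robot.ik(pa,e))
o=robot.observe()
robot.line_to(o['tool_pos']+[0,0,.022],vel=.1)
robot.line_to(p+[0,0,.022],vel=.1,rotation=e)
if robot.ik(pa,e) is not None: robot.line_to(pa,vel=.08)
print(robot.line_to(p,vel=.04,guard=4)); robot.pause(.1); snap("side","f_s.png"); snap("wrist","f_w.png")
o=robot.observe();print(o['time'],o['gripper_width'],o['ft_force'],o['tool_pos']-p)
i=cv2.imread("pics/f_s.png");cv2.imwrite("pics/f_s2.png",cv2.resize(i[180:300,240:370],None,fx=4.6,fy=4.6,interpolation=cv2.INTER_CUBIC))
i=cv2.imread("pics/f_w.png");cv2.imwrite("pics/f_w2.png",cv2.resize(i[60:310,190:420],None,fx=2.4,fy=2.4,interpolation=cv2.INTER_CUBIC))
```

```text
[ -26.47579131   65.9535206    65.1287839   116.1912636    -7.65147903
 -104.6351255 ]
True
11.3 0.016786089110045043 [2.89673693 0.19645467 5.24824432] [ 0.00019731 -0.00010173  0.00114927]
```

View pics/f_s2.png

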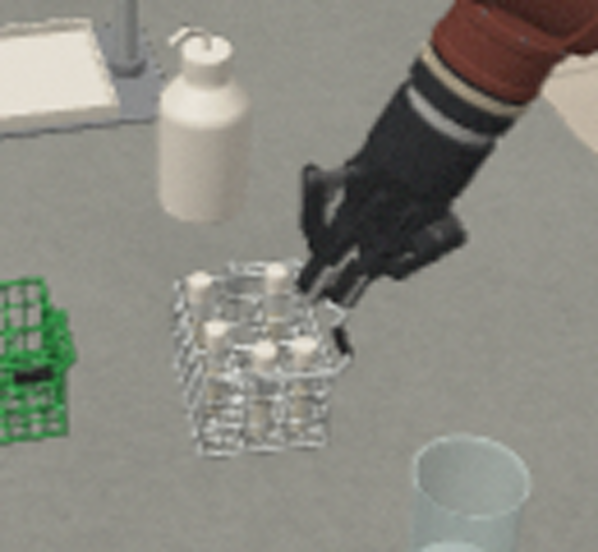

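View pics/f_w2.png

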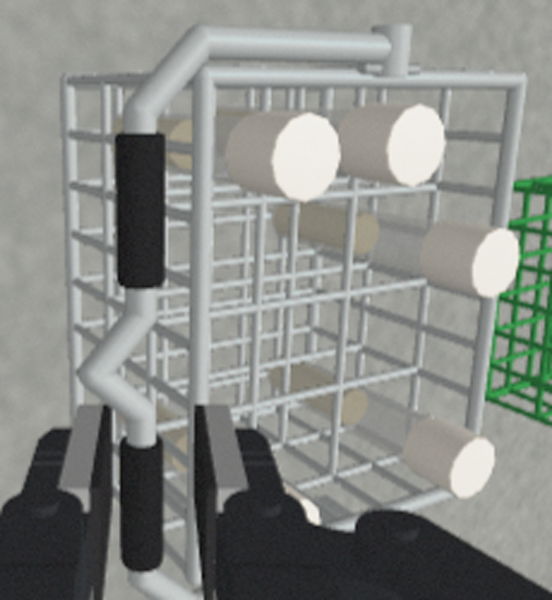

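Run:
```python
from h import *
o=robot.observe(); robot.line_to(o['tool_pos']+[0,0,.001],vel=.05)
robot.set_gripper(.004); robot.pause(.1); snap("wrist","g_w.png")
o=robot.observe();print(o['time'],o['gripper_width'],o['ft_force'])
i=cv2.imread("pics/g_w.png");cv2.imwrite("pics/g_w2.png",cv2.resize(i[60:310,190:420],None,fx=2.4,fy=2.4,interpolation=cv2.INTER_CUBIC))
```

```text
11.9583 0.005809396252724446 [ 3.53806368 -0.67334456  0.12455901]
```

View pics/g_w2.png

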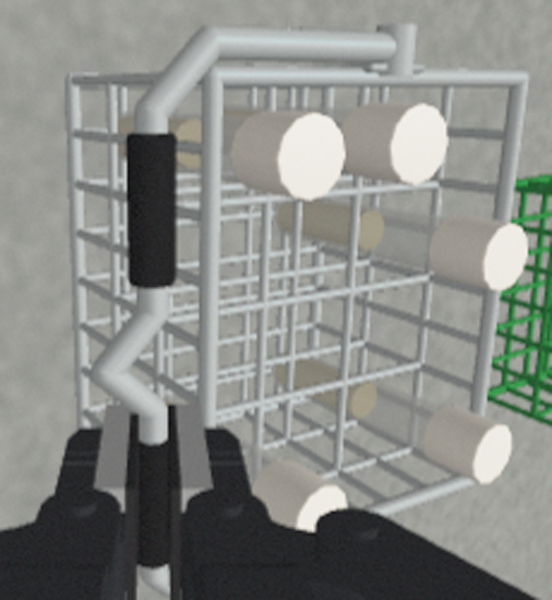

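Run:
```python
from h import *
o=robot.observe(); e,z=ori(YB,28); d=(bar(0,.022)-o['tool_pos'])
m=R_.from_euler('z',YB,degrees=True); dl=m.inv().apply(o['tool_pos']-C0)
print(dl)
for k in (5,10,15):
    a=np.radians(k); q=np.array([dl[0]*np.cos(a)-dl[2]*np.sin(a),dl[1],dl[0]*np.sin(a)+dl[2]*np.cos(a)])
    robot.line_to(C0+m.apply(q),vel=.08,rotation=ori(YB,28-k)[0])
robot.pause(.1); snap("wrist","g2_w.png"); snap("side","g2_s.png")
o=robot.observe();print(o['time'],o['gripper_width'],o['ft_force'])
i=cv2.imread("pics/g2_w.png");cv2.imwrite("pics/g2_w2.png",cv2.resize(i[60:310,190:420],None,fx=2.4,fy=2.4,interpolation=cv2.INTER_CUBIC))
i=cv2.imread("pics/g2_s.png");cv2.imwrite("pics/g2_s2.png",cv2.resize(i[180:300,240:370],None,fx=4.6,fy=4.6,interpolation=cv2.INTER_CUBIC))
```

```text
[0.08957454 0.02201304 0.06076262]
13.2417 0.00573291112900119 [4.05793021 0.30524603 2.04290844]
```

View pics/g2_w2.png

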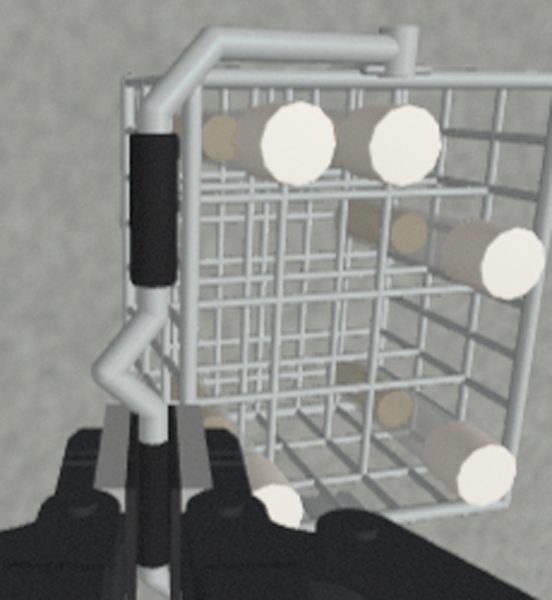

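View pics/g2_s2.png

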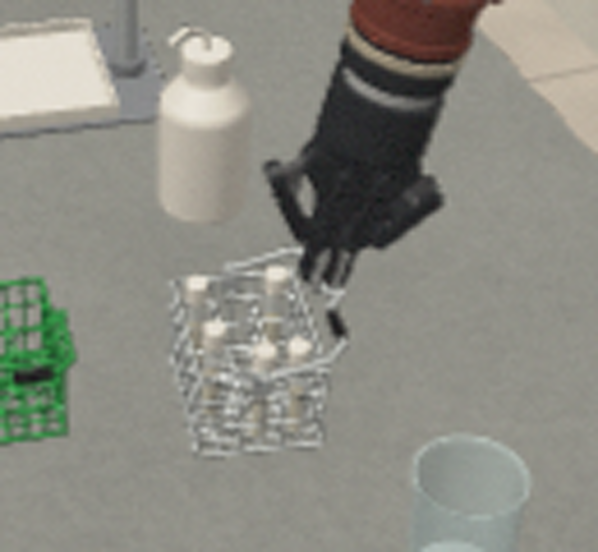

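Run:
```python
from h import *
m=R_.from_euler('z',YB,degrees=True); dl=np.array([0.08957454,0.02201304,0.06076262])
for k in (25,35,45,55,62):
    a=np.radians(k); q=np.array([dl[0]*np.cos(a)-dl[2]*np.sin(a),dl[1],dl[0]*np.sin(a)+dl[2]*np.cos(a)])
    robot.line_to(C0+m.apply(q),vel=.12,rotation=ori(YB,28-k)[0])
robot.pause(.1); snap("wrist","g3_w.png"); snap("side","g3_s.png")
o=robot.observe();print(o['time'],o['gripper_width'],o['ft_force'],o['q'].round(0))
i=cv2.imread("pics/g3_s.png");cv2.imwrite("pics/g3_s2.png",cv2.resize(i[180:300,240:370],None,fx=4.6,fy=4.6,interpolation=cv2.INTER_CUBIC))
```

```text
15.4917 0.005837755105252398 [2.35893079 1.2530007  5.26771435] [ -39.  -29.  -44.   44.   16. -114.]
```

View pics/g3_w.png

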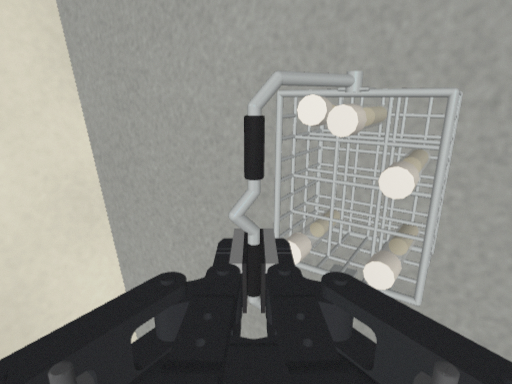

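View pics/g3_s2.png

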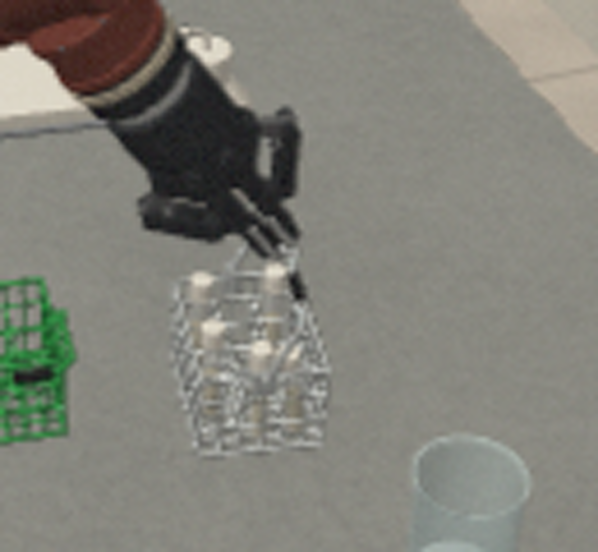

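Run:
```python
from h import *
import pickle
o=robot.observe(); e,z=ori(YB,-34)
robot.set_gripper(.026)
robot.line_to(o['tool_pos']-.035*z,vel=.15)
al=np.radians(62); e2,z2=ori(YB,26); B=bar(al,.026); p=B-.055*z2
print([robot.ik(p-x*z2,e2) is not None for x in (0,.02,.04,.05)])
robot.move_pose(p-.04*z2,e2); robot.pause(.15)
W=cal("wrist"); pickle.dump(W,open("Wh.pkl","wb")); snap("wrist","h_w.png"); snap("side","h_s.png")
o=robot.observe();print(o['time'],o['gripper_width'],o['ft_force'])
print([proj(W,bar(al,s)).round(1) for s in (-.044,-.016,.016,.044)],proj(W,bar(al,0,.068)).round(1))
print("rim", [proj(W,C0+R_.from_euler('z',YB,degrees=True).apply([x,y,0])).round(1) for x,y in [(.045,-.055),(.045,.055),(-.045,-.055),(-.045,.055)]])
```

```text
[True, True, True, True]
18.325 0.02629971430941701 [-0.17003347 -0.21258657 -0.59009218]
[array([250. , 103.1]), array([250.2, 157.1]), array([250.4, 212.9]), array([250.6, 257.4])] [249.4 190.9]
rim [array([188.8,  84.1]), array([197.8, 245.2]), array([308.3,  86.4]), array([302., 224.])]
```

View pics/h_w.png

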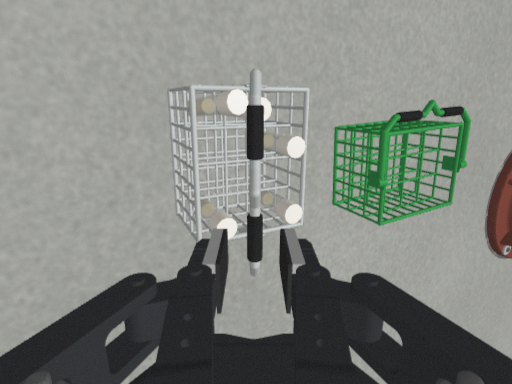

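View pics/h_s.png

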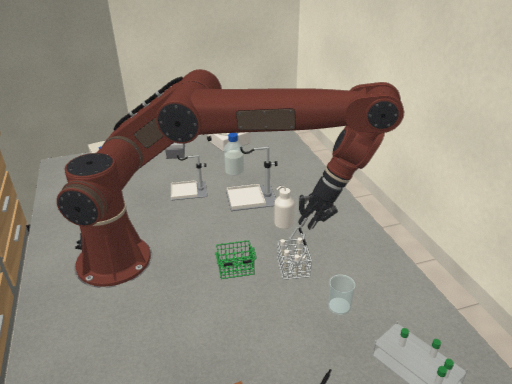

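Run:
```python
from h import *
i=cv2.imread("pics/h_w.png");cv2.imwrite("pics/h_w2.png",cv2.resize(i[60:290,160:320],None,fx=4,fy=2.6,interpolation=cv2.INTER_CUBIC))
```

```text
(no output)
```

View pics/h_w2.png

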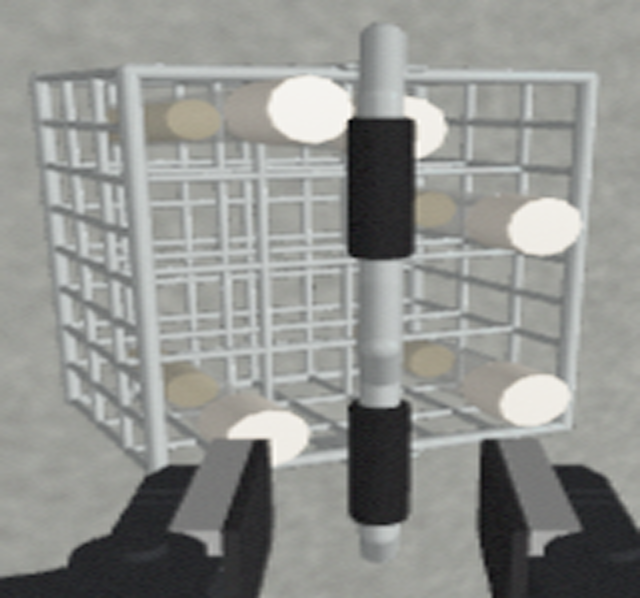

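Run:
```python
from h import *
import pickle
W=pickle.load(open("Wh.pkl","rb"))
c=[onplane(W,u,.072) for u in [(192,86.9),(308.75,89.2),(303,225.4),(197.5,240.8)]]
C=np.mean(c,0);print("ctr",C.round(4),[round(np.linalg.norm(c[i]-c[i-1]),4) for i in range(4)])
print(np.degrees([np.arctan2(*(c[0]-c[1])[[1,0]]),np.arctan2(*(c[3]-c[2])[[1,0]]),np.arctan2(*(c[3]-c[0])[[1,0]])-np.pi/2,np.arctan2(*(c[2]-c[1])[[1,0]])-np.pi/2]).round(1))
for YC in (YB,):
  for a in (60,62,64,66,68,70,72):
    print(a,[proj(W,bar(np.radians(a),s,C=C,yaw=YC)).round(1) for s in (-.03,.03)])
```

```text
ctr [ 0.5642 -0.2244  0.072 ] [np.float64(0.1049), np.float64(0.0886), np.float64(0.1095), np.float64(0.0912)]
[-10.2 -13.1 -11.1  -9.7]
60 [array([247.7, 131.5]), array([248.3, 235.9])]
62 [array([251.5, 131.5]), array([251.8, 236. ])]
64 [array([255.4, 131.5]), array([255.3, 236. ])]
66 [array([259.2, 131.5]), array([258.8, 236. ])]
68 [array([263.1, 131.5]), array([262.3, 235.9])]
70 [array([266.9, 131.4]), array([265.7, 235.8])]
72 [array([270.6, 131.4]), array([269.2, 235.6])]
```

Run:
```python
from h import *
C=np.array([.5642,-.2245,.072]); m=R_.from_euler('z',YB,degrees=True)
a0=np.radians(64); e,z=ori(YB,26); p=bar(a0,.027,C=C)-.055*z
print(robot.line_to(p,vel=.1,guard=5))
robot.set_gripper(.004); robot.pause(.1)
o=robot.observe(); print(o['time'],o['gripper_width'],o['ft_force'])
dl=m.inv().apply(o['tool_pos']-C)
for k in (9,18,26):
    a=np.radians(k); q=np.array([dl[0]*np.cos(a)-dl[2]*np.sin(a),dl[1],dl[0]*np.sin(a)+dl[2]*np.cos(a)])
    robot.line_to(C+m.apply(q),vel=.12,rotation=ori(YB,26-k)[0])
robot.pause(.15); snap("wrist","i_w.png"); snap("side","i_s.png")
o=robot.observe();print(o['time'],o['gripper_width'],o['ft_force'],o['torque'],o['tool_pos'])
i=cv2.imread("pics/i_s.png");cv2.imwrite("pics/i_s2.png",cv2.resize(i[180:300,240:370],None,fx=4.6,fy=4.6,interpolation=cv2.INTER_CUBIC))
```

```text
False
19.2917 0.006829160774669115 [ 3.29066096 -0.17764195  5.86215724]
20.825 0.006588320174266888 [0.16461286 7.35087054 7.48441593] [ 1.41421768 -0.0233864   0.06978694] [ 0.56973035 -0.19783618  0.18604249]
```

View pics/i_w.png

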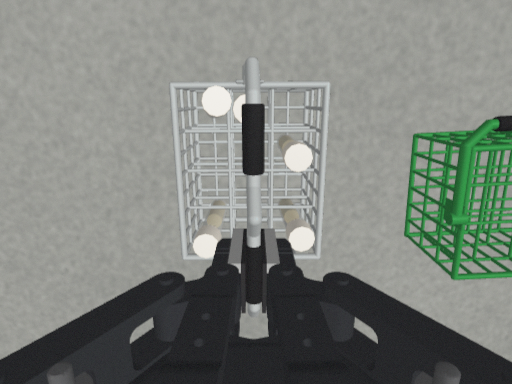

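View pics/i_s2.png

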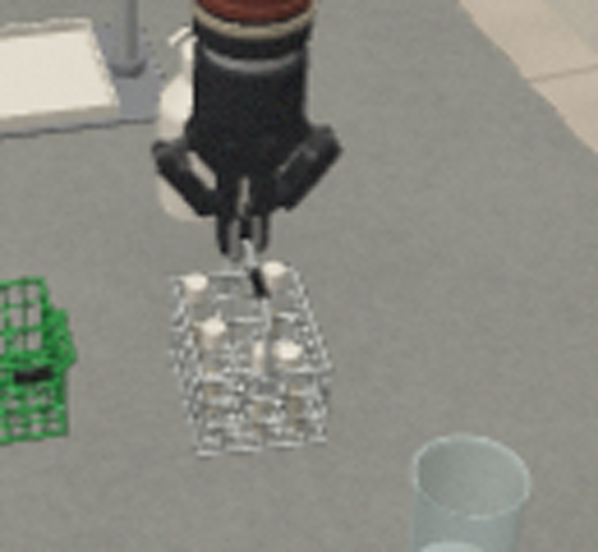

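Run:
```python
from h import *
o=robot.observe(); robot.line_to(o['tool_pos']+[0,0,.03],vel=.06); robot.pause(.2)
snap("wrist","j_w.png"); snap("side","j_s.png")
o=robot.observe();print(o['time'],o['gripper_width'],o['ft_force'],o['torque'],o['tool_pos'])
i=cv2.imread("pics/j_s.png");cv2.imwrite("pics/j_s2.png",cv2.resize(i[160:300,240:370],None,fx=4.2,fy=4.2,interpolation=cv2.INTER_CUBIC))
```

```text
21.775 0.006455050950917994 [-0.5762245   0.35251269 -6.49082912] [ 0.14584107 -0.04511536  0.02285159] [ 0.56954434 -0.19776782  0.21575219]
```

View pics/j_w.png

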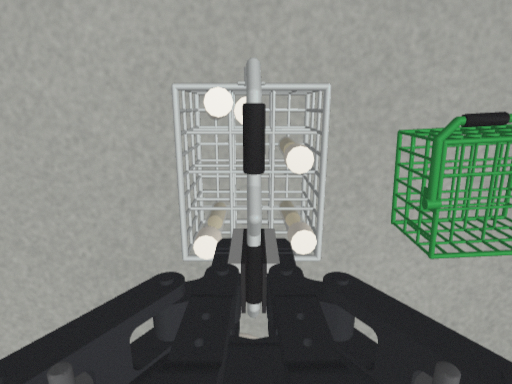

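View pics/j_s2.png

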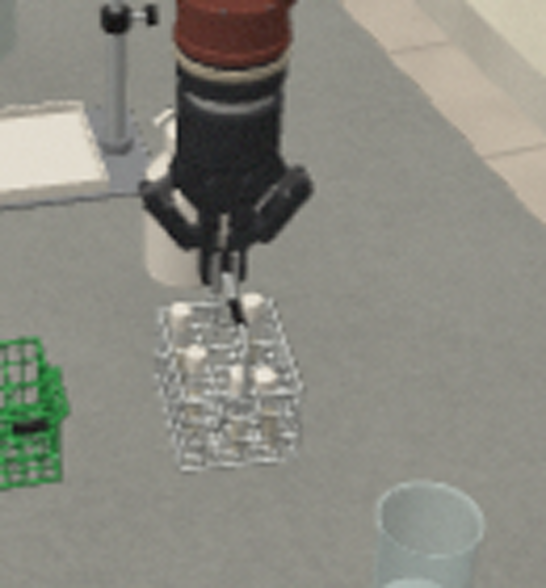

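Run:
```python
from h import *
from scipy.optimize import least_squares
W=cal("wrist");o=robot.observe();M=R_.from_euler('xyz',o['tcp_rot'],degrees=True).as_matrix()
obs=[(104,-.044),(173,-.016),(247,.016),(303,.044)]
# sleeve upper ends near camera-top surface; use axis
def pr(s,S0,d): return proj(W,o['tool_pos']+M@np.array([-(s-S0),0,d]))
f=lambda v:[pr(s,*v)[1]-r for r,s in obs]
r=least_squares(f,[.027,.055]);print(r.x,r.fun,pr(0,*r.x))
r=least_squares(lambda v:f(v)[:3],[.027,.055]);print(r.x,r.fun)
print(o['tcp_rot'])
```

```text
[0.02639232 0.05175132] [-1.0427634   1.8204758  -0.20406584 -0.58707471] [250.21324498 212.03513385]
[0.02627606 0.05260781] [-0.7546708   1.60602803 -0.85826598]
[ 1.79973306e+02  7.90716098e-03 -1.00004474e+02]
```

```bash
cat >> h.py <<'E'
SEAT=np.array([.5404,.2085,.2085]); YS=-7.; S0=.0265; DN=.0435
ms=R_.from_euler('z',YS,degrees=True)
def hang(dx,dz): return SEAT+ms.apply([dx,S0,dz+DN])
E
python3 - <<'E'
from h import *
o=robot.observe(); p=o['tool_pos'].copy(); p[2]=.40
e,z=ori(YS,0); a=hang(-.105,0); a[2]=.40; b=hang(-.105,.0435); c=hang(0,.0435); d=hang(0,.010)
print(a,b,c,d,[robot.ik(x,e) is not None for x in (a,b,c,d)])
robot.line_to(p,vel=.15); robot.line_to(a,vel=.2,rotation=e); robot.line_to(b,vel=.12); robot.pause(.2)
snap("wrist","k_w.png"); snap("side","k_s.png"); snap("top","k_t.png")
o=robot.observe();print(o['time'],o['gripper_width'],o['ft_force'],o['torque'],o['tool_pos']-b)
i=cv2.imread("pics/k_s.png");cv2.imwrite("pics/k_s2.png",cv2.resize(i[110:250,180:330],None,fx=4.2,fy=4.2,interpolation=cv2.INTER_CUBIC))
E
```

```text
[0.43941219 0.24759875 0.4       ] [0.43941219 0.24759875 0.2955    ] [0.54362954 0.23480247 0.2955    ] [0.54362954 0.23480247 0.262     ] [True, True, True, True]
26.9833 0.006416844973476691 [-0.23047854  0.59083883 -5.11890382] [ 0.1745454   0.0056434  -0.00096247] [1.10920186e-04 4.36003422e-05 3.00507280e-04]
```

View pics/k_w.png

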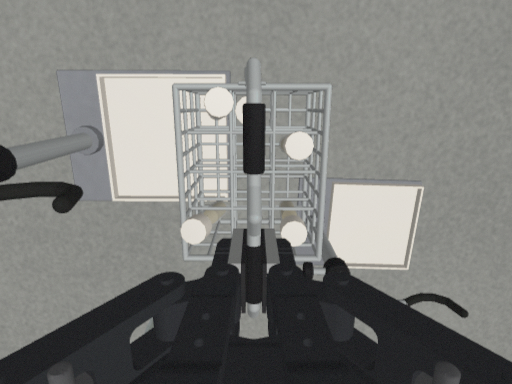

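View pics/k_s2.png

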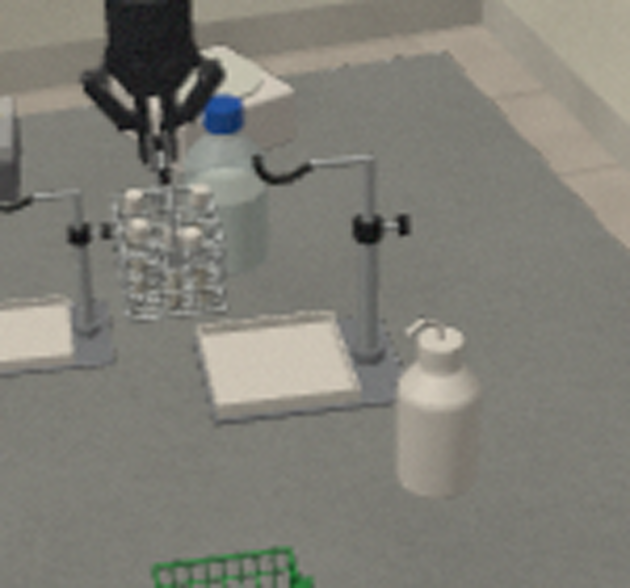

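Run:
```python
from h import *
W=cal("wrist");S=cal("side")
print("tip",onplane(W,(68,201),.2345), tri([(W,(68,201)),(S,(180+258/4.2,110+160/4.2))]))
n=hang(-.105,.0435)-ms.apply([0,S0,DN]); print("notch",n,proj(W,n),(proj(S,n)-[180,110])*4.2)
for x in (.016,.03,.044): print((proj(S,n+ms.apply([0,-x,-.01]))-[180,110])*4.2)
print("tip pred side",(proj(S,SEAT+ms.apply([-.021,0,.028]))-[180,110])*4.2,proj(W,SEAT+ms.apply([-.021,0,.028])))
i=cv2.imread("pics/k_s.png");cv2.imwrite("pics/k_s3.png",cv2.resize(i[125:185,195:280],None,fx=9,fy=9,interpolation=cv2.INTER_CUBIC))
```

```text
tip [0.51689091 0.20990807 0.2345    ] (array([0.52267289, 0.21143654, 0.23099237]), [np.float64(2.9), np.float64(2.9)])
notch [0.43618265 0.22129628 0.252     ] [250.14079066 218.6029935 ] [158.02282974 151.42685139]
[160.89371382 169.80725658]
[162.85879693 177.2139304 ]
[164.85143362 184.7244575 ]
tip pred side [252.19030429 157.41225952] [ 60.28513074 205.58117647]
```

View pics/k_s3.png

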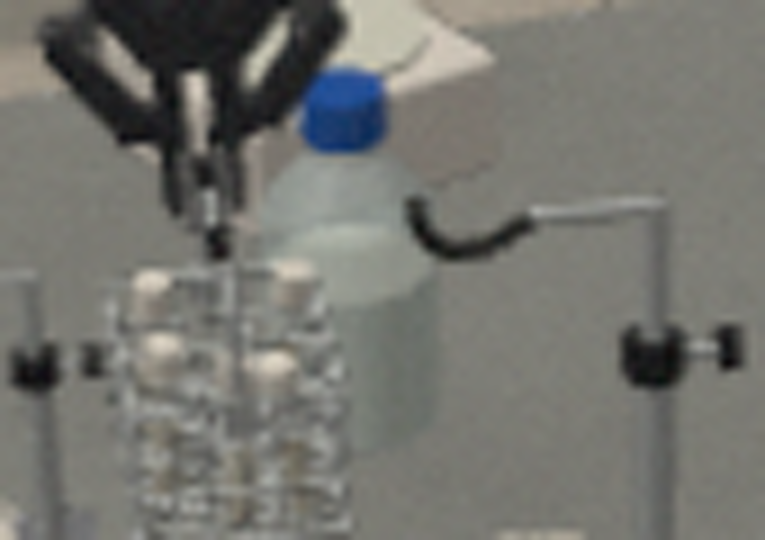

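Run:
```python
from h import *
S=cal("side"); print("seat bottom pred",(proj(S,SEAT-[0,0,.004])-[195,125])*9,"tip",(proj(S,SEAT+ms.apply([-.021,0,.028]))-[195,125])*9)
adj=np.array([-.0015,-.001,0])
print(robot.line_to(hang(0,.0435)+adj,vel=.1,guard=4)); robot.pause(.2)
snap("wrist","l_w.png"); snap("side","l_s.png")
o=robot.observe();print(o['time'],o['gripper_width'],o['ft_force'],o['torque'],o['tool_pos']-hang(0,.0435))
i=cv2.imread("pics/l_s.png");cv2.imwrite("pics/l_s3.png",cv2.resize(i[125:185,195:280],None,fx=9,fy=9,interpolation=cv2.INTER_CUBIC))
```

```text
seat bottom pred [456.69471245 264.59017667] tip [405.4077949  202.31198468]
False
28.4667 0.006278032539843553 [-0.03350856 -0.43923448 -6.000681  ] [ 0.1763346  -0.08637055  0.02864264] [-0.00169373 -0.0008881   0.0001438 ]
```

View pics/l_w.png

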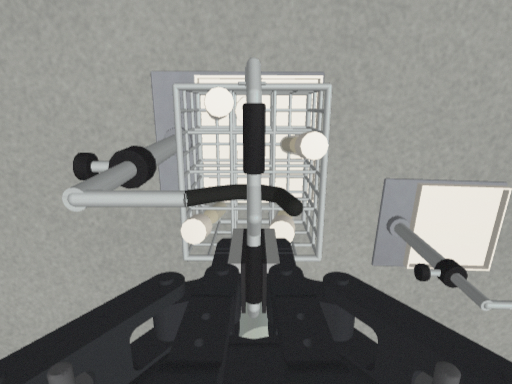

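View pics/l_s3.png

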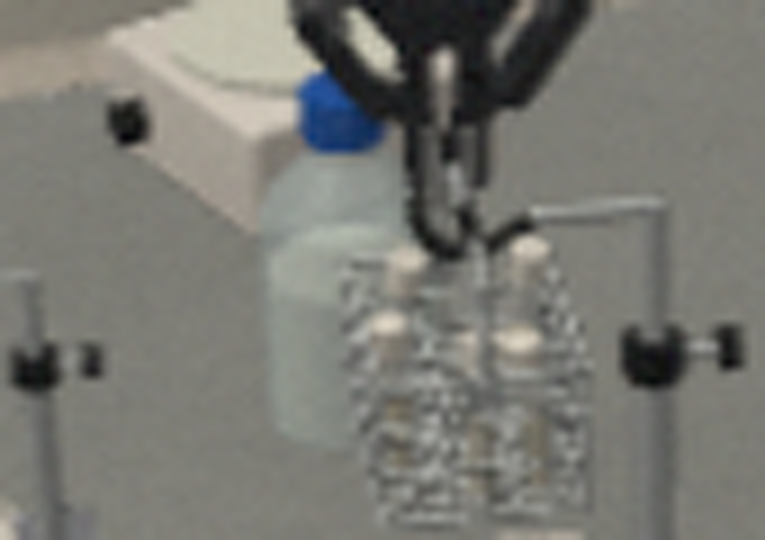

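Run:
```python
from h import *
W=cal("wrist")
for n,v in [("tip",[-.021,0,.028]),("seat",[0,0,0]),("b30",[.03,0,.012]),("post",[.082,0,.016])]: print(n,proj(W,SEAT+ms.apply(v)).round(1))
```

```text
tip [294.2 208.2]
seat [247.8 190.3]
b30 [186.3 197.2]
post [ 76.1 199.7]
```

Run:
```python
from h import *
robot.line_to(hang(.001,.0435),vel=.05)
robot.line_to(hang(.001,.016),vel=.07,guard=5)
f=robot.line_to(hang(.001,.003),vel=.02,guard=4.5); robot.pause(.15)
o=robot.observe();print(f,o['time'],o['ft_force'],o['torque'],(o['tool_pos']-SEAT)[2]-DN)
snap("wrist","m_w.png"); snap("side","m_s.png")
i=cv2.imread("pics/m_s.png");cv2.imwrite("pics/m_s3.png",cv2.resize(i[120:200,195:280],None,fx=7,fy=7,interpolation=cv2.INTER_CUBIC))
```

```text
True 29.7167 [ 2.7805268  -1.57468071  2.37567704] [-0.39464668 -0.39111606  0.10924727] 0.01323391309455653
```

View pics/m_w.png

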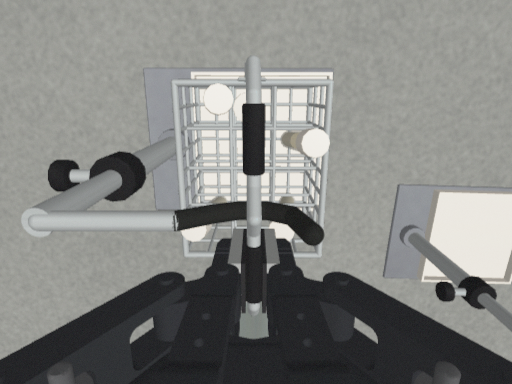

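View pics/m_s3.png

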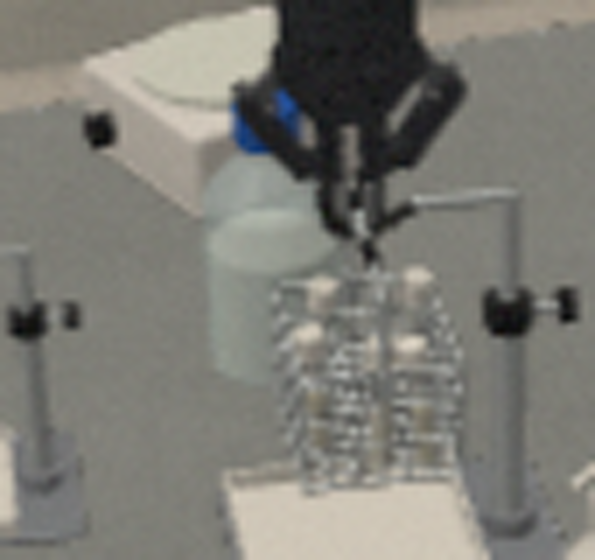

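Run:
```python
from h import *
for dx in (.0025,.004):
    z=(robot.observe()['tool_pos']-SEAT)[2]-DN
    robot.line_to(hang(dx,z+.003),vel=.05); robot.pause(.1); print(robot.observe()['ft_force'])
    f=robot.line_to(hang(dx,.003),vel=.02,guard=6); robot.pause(.15)
    o=robot.observe();print(dx,f,o['time'],o['ft_force'],o['torque'],(o['tool_pos']-SEAT)[2]-DN)
```

```text
[ 0.13405634  0.68494233 -5.38124813]
0.0025 True 30.6333 [ 1.2089861  -1.21864588  3.35758017] [-0.20088186 -0.28633525  0.08439265] 0.013075052684050528
[-1.00152515  0.48937243 -5.80460004]
0.004 True 31.4417 [ 2.03785736 -0.12730144  4.59207946] [-0.16523357 -0.34810532  0.0537309 ] 0.013078295375380425
```

Run:
```python
from h import *
o=robot.observe(); robot.line_to(o['tool_pos']+[0,0,.0008],vel=.02); print(robot.observe()['ft_force'])
robot.set_gripper(.016); robot.pause(.3); snap("wrist","n_w.png"); 
robot.set_gripper(.035); robot.pause(.3); snap("wrist","n_w2.png"); snap("side","n_s.png")
o=robot.observe();print(o['time'],o['gripper_width'],o['ft_force'])
i=cv2.imread("pics/n_s.png");cv2.imwrite("pics/n_s3.png",cv2.resize(i[120:200,195:280],None,fx=7,fy=7,interpolation=cv2.INTER_CUBIC))
```

```text
[ 1.98748657 -0.22661133 -0.52643289]
33.025 0.035220905486983714 [-1.21353077  0.07009902 -0.63426053]
```

View pics/n_w2.png

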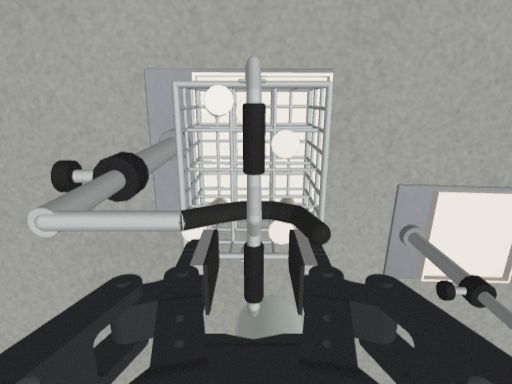

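View pics/n_s3.png

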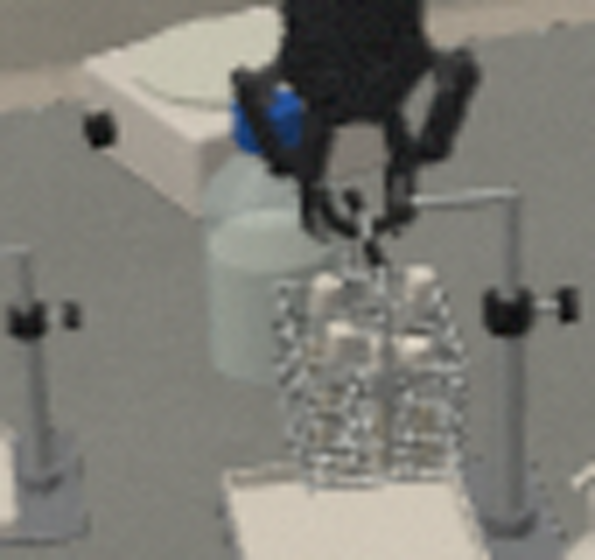

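Run:
```python
from h import *
o=robot.observe(); print(robot.line_to(o['tool_pos']+[0,0,.13],vel=.1,guard=5)); 
robot.pause(1.0)
W=cal("wrist");snap("wrist","o_w.png"); snap("side","o_s.png"); robot.pause(1); snap("wrist","o_w1.png");snap("side","o_s1.png")
o=robot.observe();print(o['time'],o['ft_force'])
a,b=cv2.imread("pics/o_w.png"),cv2.imread("pics/o_w1.png"); d=cv2.absdiff(a,b).max(2); print("wrist diff",(d>25).sum())
a,b=cv2.imread("pics/o_s.png"),cv2.imread("pics/o_s1.png"); d=cv2.absdiff(a,b).max(2); print("side diff",(d>25).sum())
i=b;cv2.imwrite("pics/o_s3.png",cv2.resize(i[110:320,180:370],None,fx=2.8,fy=2.8,interpolation=cv2.INTER_CUBIC))
```

```text
False
36.675 [ 0.04121084 -0.82065694 -1.16904509]
wrist diff 8
side diff 2
```

View pics/o_w1.png

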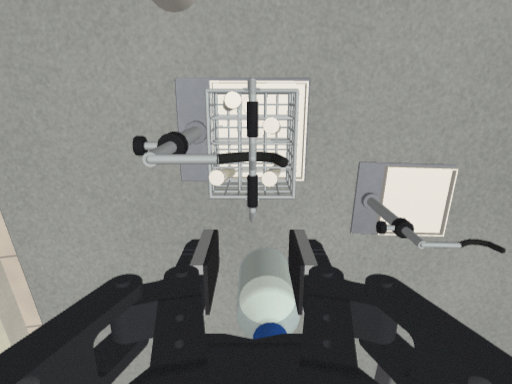

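View pics/o_s3.png

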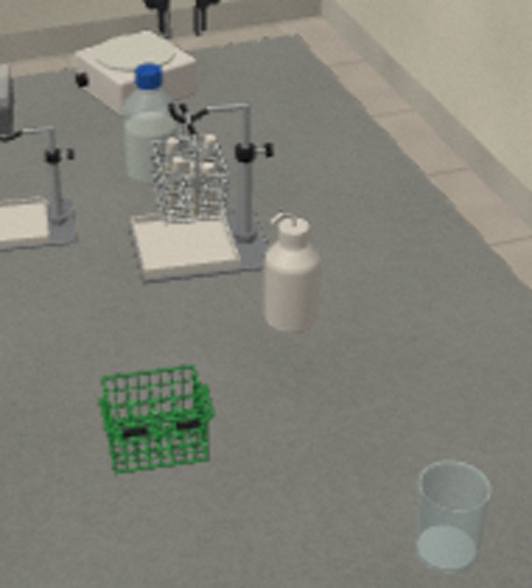

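Run:
```python
from h import *
i=cv2.imread("pics/o_w1.png");A=cv2.resize(i[65:230,130:320],None,fx=4,fy=3.5,interpolation=cv2.INTER_CUBIC);cv2.imwrite("pics/p.png",A)
a,b=cv2.imread("pics/b_s.png"),cv2.imread("pics/o_s1.png")
for n,(x0,y0,x1,y1) in dict(wash=(270,195,298,232),beaker=(325,270,360,315),bottlecap=(226,130,243,142)).items():
    d=cv2.absdiff(a[y0:y1,x0:x1],b[y0:y1,x0:x1]).max(2); print(n,(d>30).sum(),d.size)
t=snap("top","o_t.png"); a=cv2.imread("pics/a_t2.png"); 
d=cv2.absdiff(t,cv2.imread("pics/a_top.png")).max(2)
for n,(x0,y0,x1,y1) in dict(wash=(240,132,275,165),beaker=(355,130,392,165),bottle=(118,150,155,185)).items(): print("top",n,(d[y0:y1,x0:x1]>30).sum())
```

```text
wash 74 1036
beaker 0 1575
bottlecap 0 204
top wash 0
top beaker 0
top bottle 563
```

View pics/p.png

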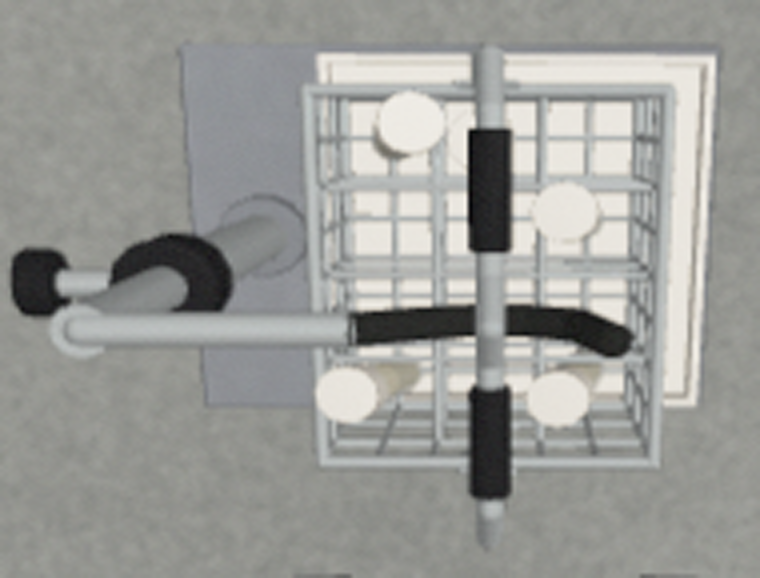

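```bash
python3 -c "
from h import *
robot.job_done(); print(robot.observe()['time'])"
```

```text
the job is handed in; nothing more can be done
the job is handed in; nothing more can be done
```

The basket now hangs from the large drip stand's hook by the bend in its bail, upright above the tray. I handed the job in at about 37 s on the robot's clock.

- **What I did:** I gripped the bail by a sleeve with the tool tilted and swung it up to about 64°. I then gripped it again and brought it upright while the basket stood on the bench. After that I lifted the basket clear of the wash bottle, came in over the hook tip from the front, set the bend in the crook, let go and pulled back straight up.
- **Last checks:** Two views taken 1 s apart showed no movement. The bail sits in the crook and is centred over the basket. All five tubes are in place, the one under the bail arm only partly visible. The gripper was clear of everything.
- **What disagreed:**
  - My first grasp came down on the sleeve and pushed the bail flat (about 7 N), so I shifted the tool and tilted it further.
  - The bail also met the hook about 3 mm higher than I had computed.
- **Bystanders:** The beaker's picture was unchanged in both views. The wash bottle matched in the top view; its side-view difference was probably the gripper in the earlier picture. The bottle's cap matched in the side view, and it stands upright in the wrist view. Its top-view comparison failed, probably because the arm covers it there, but I did not look at that picture to be sure.

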